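Refit the drain grate in the parts-washing basin

TASK

Put the slotted bare-metal drain grate back into the blue parts-washing basin: tuck one short edge under the basin's overhanging lip, then gently lower the other edge, without letting it drop, until the grate lies flat on the ledge inside, and let go. Leave the solid blue cover where it is.

Things in the scene. Friction and masses are not known exactly. Their poses are not given: they have to be found in the camera images.
- basin: Open blue basin fixed to the bench, 152 (x) x 122 (y) x 54 mm high. Origin: centre of its underside, on the bench; z up; x points to the end with the retaining lip, the far one from the robot. Inside 142 x 112 mm, with a grey ledge 15 to 18 mm wide all round, top at z = 35 mm. The -x end wall rises to z = 49 mm, the side walls to 40 mm. A drain plug sticks out low on the +y side, to y = 80 mm.
- grate: Drain grate: bare light-grey metal plate with six slots, 130 (x) x 96 (y) x 4 mm, about 0.2 kg, same either way round. Origin: centre of its underside; z up. In the middle of its top stands a black handle fin 56 mm long (x), 12 mm thick (y), up to z = 40 mm. Starts flat on the bench. When seated its origin is at z = 35 mm in the basin, with 6 mm of play each way along x, 8 mm along y.
- cover: Bystander: solid blue cover plate without slots, otherwise of the same size and with the same black handle as the grate (origin: centre of its underside, z up). Lies flat on the bench; the two plates may have changed places. Leave it alone.
- basin_lip (a point): Middle of the lip's free edge, on its underside: x = 53, y = 0, z = 49 mm in the basin's frame, same axes. From here the lip (5 mm thick) overhangs the ledge to the end wall's inner face at x = 71: a slot 18 mm deep, 14 mm high. From lip to -x wall only 124 mm is open, so the grate goes in tilted 7 to 25 degrees: leading edge down under the lip, other edge over the -x wall.

How it is judged:
At the end, for the whole second after the job is handed in: The grate lies released, at rest and flat on the ledge in the basin, handle up: within 3 mm of ledge height, 10 mm of the centre along x, 12 mm along y, tilt under 2.8 degrees, long axes within 11 degrees. The cover is within 30 mm of its start (x of grate in the frame of basin between -0.01 and 0.01 m and y of grate in the frame of basin between -0.012 and 0.012 m and z of grate in the frame of basin between 0.032 and 0.038 m and angle between grate's own z axis and vertical below 0.05 rad and angle between the x axis of grate and the x axis of basin, either way round below 0.2 rad and linear speed of grate below 0.02 m/s and distance of cover from where it was at the start of the episode below 0.03 m); the robot touches nothing.
It fails at once if the grate is let fall into the basin: it turns faster than 5 rad/s over the basin (as when its raised edge drops by more than about 14 mm) (angular speed of grate above 5 rad/s and horizontal distance between grate and basin below 0.08 m).
It fails at once if the solid cover is moved by more than 30 mm (distance of cover from where it was at the start of the episode above 0.03 m).
It also fails if it takes over 43 s, if anything falls off the work surface, if the arm or the gripper's body presses on something with over 40 N, if the wrist force passes 120 N, or if a joint passes its speed limit or range.

ROBOT

A 6-joint arm with a two-finger parallel gripper is mounted at the origin on a cart in front of the work surface, level with it; the furniture and walls round the work are solid. World frame = base frame: x ahead of the robot, y to its left, z up, the work surface at z = 0. Lengths are in m, angles in rad, forces in N, time in s.
With the tool pointing down it reaches from about 0.3 to 0.775 m from the base axis. Payload 14.6 kg.
Tool frame: the origin (TCP) lies midway between the tips of the shut fingers; the grasp point (between the pads) lies arm.grip_point_offset behind it (arm.grip_point_offset is the distance from the TCP to the grasp point, in m); y points along the fingers, z is the direction in which the jaws open and shut, and the axes are right-handed (so a half turn about y gives the same grasp; the last joint's range is limited). The gripper opens to 85 mm and grips with 20 to 120 N. Pads are 22 mm wide; open, the fingers measure 114 mm over their backs; the gripper's body (76 mm by 85 mm) begins 54 mm behind the grasp point. The pads swing forward as they close: fully open they stand 13 mm farther back than shut.
Start: joints at [1.186, 0.3, 1.521, -0, 1.321, -0.067], TCP at [0.172, 0.522, 0.207] pointing down, gripper open.
Joint ranges: [-3.03, 3.03], [-0.79, 2.21], [0.23, 2.52], [-1.04, 4.18], [0, 3.07], [-2.55, 2.55]. Speed limits (rad/s): [2.22, 2.22, 2.57, 3.14, 3.14, 3.14].

INTERFACE

Orientations are given as a 3x3 rotation matrix whose columns are the frame's x, y, z axes.
In Python, from workcell import arm gives the robot as it stands. The module is installed in compiled form; this text tells all that it offers. Calls block until the motion is done:
- arm.reach(position, orientation): joint-space move of the TCP to a pose.
- arm.move_straight(position, orientation=None, feed=0.15, max_force=None): straight line of the TCP; orientation=None keeps the orientation; feed is the mean speed in m/s. With max_force (N) it stops when the force on the tool has changed by that much, and returns True; else False.
- arm.set_joints(angles): joint-space move.
- arm.ungrasp() and arm.clamp(f_grip=None): open the fingers fully, or close them until they stop; f_grip is the grip in N (None keeps the last).
- arm.hold(seconds).
- arm.ik(position, orientation): joint angles nearest the present ones, or None.
- arm.observe(): the state.
- arm.snapshot(name): name is "scene" or "top" or "wrist"; returns a dict with "pixels" (384x512x3 uint8, blue, green, red), "fx", "fy", "cx", "cy" (pixels), "k1" (the pictures are not rectified: a ray, as slopes to the right and down, at radius r is drawn at 1 + k1 r^2 times it, then the intrinsics apply), "R" (3x3) and "t" (3): a world point X has camera coordinates R X + t. Camera axes: x right, y down, z forward; pixel columns grow to the right and rows downward; lengths in m; the calibration is good to about 2 mm. A picture is of the moment at which its call begins. There is no depth.
A pose or a line that the arm cannot do raises arm.IKError and nothing moves.
- arm.sign_off(): hands the job in, once; it reports no verdict.
The state is a dict: "clock": time; "qpos": joint angles; "joint_vel": joint speeds; "joint_efforts": joint torques, N m; "position": TCP position; "eef_rot": TCP orientation; "force": force on the tool from outside, world axes, zero at the start; "moment": the same for the moment, N m; "gripper_width": opening from 0.0 (shut) to 1.0 (fully open).
Only numpy, scipy, OpenCV 4.12 (cv2) and the standard library are available. Lean on these libraries where they do the work, as an engineer would, in place of code of your own. Each camera call takes 0.05 s, during which the arm holds its last target.

## Working session

There is one attempt and no reset: what is moved stays moved. The work goes in short steps, each a Python script; the robot and the scene stay as the last script left them, time stands still between calls to the robot, and variables do not carry over. Pictures are saved under pics/ and viewed, and the job is handed in when it is done.

```bash
mkdir -p pics; ls; python3 - <<'E'
from workcell import arm
import cv2,numpy as np
for n in ("scene","top","wrist"):
    s=arm.snapshot(n); cv2.imwrite(f"pics/{n}0.png",s["pixels"])
    print(n,s["fx"],s["cx"],s["cy"],s["k1"],np.round(s["R"],3).tolist(),np.round(s["t"],3).tolist())
    np.savez(f"pics/{n}0.npz",**s)
o=arm.observe();print(o,arm.grip_point_offset)
E
```

```text
pics
scene 481.10753952876536 257.6596248349058 192.61235840182323 -0.19936504479375589 [[0.878, -0.479, 0.026], [-0.187, -0.391, -0.901], [0.441, 0.786, -0.432]] [-0.484, 0.138, 1.025]
top 405.64520170316945 259.60384114128004 188.36103802043314 -0.050532457957756204 [[0.019, -1.0, 0.001], [-0.995, -0.019, -0.098], [0.098, 0.001, -0.995]] [-0.072, 0.523, 0.934]
wrist 342.6699412249311 255.15913204291977 195.30873110180457 -0.08063054926687707 [[0.312, 0.95, -0.001], [0.905, -0.297, 0.305], [0.289, -0.096, -0.952]] [-0.55, -0.04, 0.38]
{'clock': 0.15, 'qpos': array([ 1.18637443e+00,  3.00340886e-01,  1.52140149e+00,  9.87911642e-06,
        1.32069984e+00, -6.65738477e-02]), 'joint_vel': array([ 0.00092381, -0.00142343, -0.00329216,  0.00160316, -0.00015718,
       -0.00067564]), 'joint_efforts': array([-1.20002892e-04, -5.43676507e+01, -3.61887968e+01, -1.20773634e-04,
        3.24333094e-03,  8.64322851e-05]), 'position': array([0.17180522, 0.52228399, 0.20656873]), 'eef_rot': array([[ 9.49909375e-01, -3.27478540e-04,  3.12525315e-01],
       [-3.12525480e-01, -7.83966998e-04,  9.49909053e-01],
       [-6.60652966e-05, -9.99999639e-01, -8.47042989e-04]]), 'force': array([-0.38046678,  0.34852127, -0.077113  ]), 'moment': array([ 0.06664894, -0.03281368,  0.05955647]), 'gripper_width': 1.0014807604227327} 0.0187
```

View pics/top0.png

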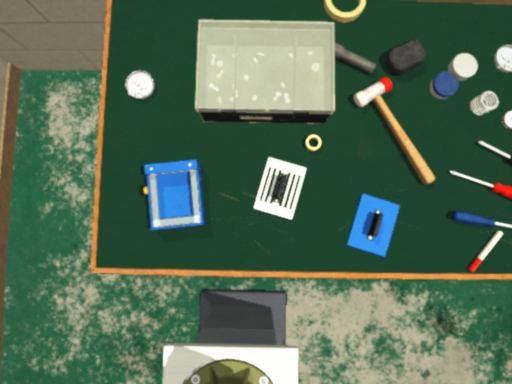

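View pics/scene0.png

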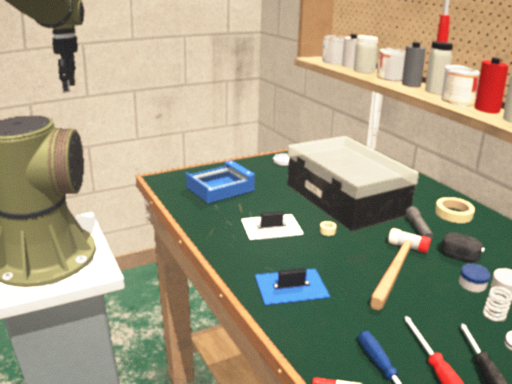

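```bash
python3 - <<'E'
import cv2
i=cv2.imread("pics/top0.png")
c=i[30:330,130:420]; cv2.imwrite("pics/top_prev.png",cv2.resize(c,None,fx=2,fy=2,interpolation=cv2.INTER_CUBIC))
E
```

```text
(no output)
```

View pics/wrist0.png

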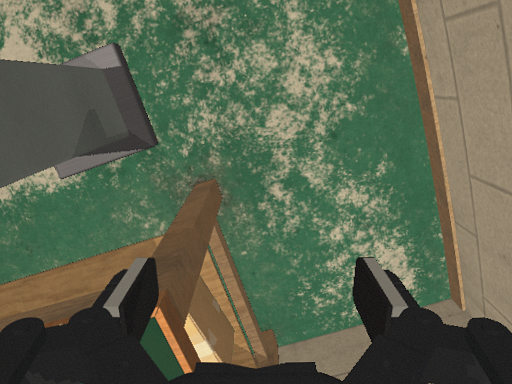

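The top view shows the basin at about (175,195) with its lip end (drilled rim) up. The slotted grate is at (280,188) and the solid blue cover at (374,225). I'll enlarge the basin and grate next.

```bash
python3 - <<'E'
import cv2
i=cv2.imread("pics/top0.png")
for n,(x,y,w,h) in dict(bas=(135,150,80,85),gr=(243,148,75,75)).items():
    c=cv2.resize(i[y:y+h,x:x+w],None,fx=7,fy=7,interpolation=cv2.INTER_CUBIC)
    for k in range(0,w,10):
        cv2.line(c,(k*7,0),(k*7,6),(0,255,255),1); cv2.putText(c,str(x+k),(k*7,16),0,.35,(0,255,255),1)
    for k in range(0,h,10):
        cv2.line(c,(0,k*7),(6,k*7),(0,255,255),1); cv2.putText(c,str(y+k),(8,k*7+4),0,.35,(0,255,255),1)
    cv2.imwrite(f"pics/{n}.png",c)
E
```

```text
(no output)
```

View pics/bas.png

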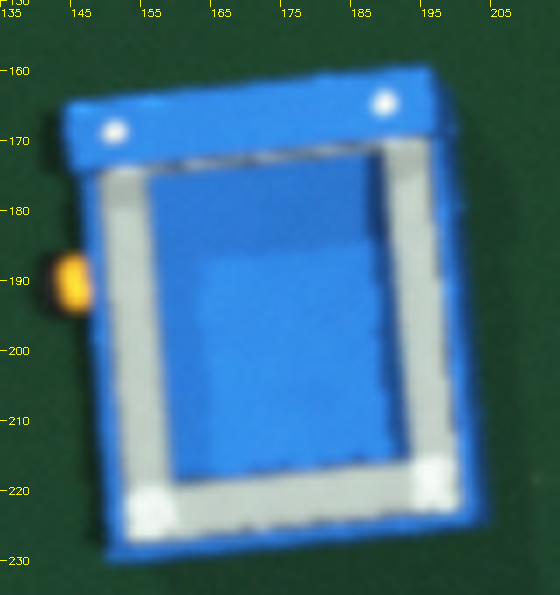

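View pics/gr.png

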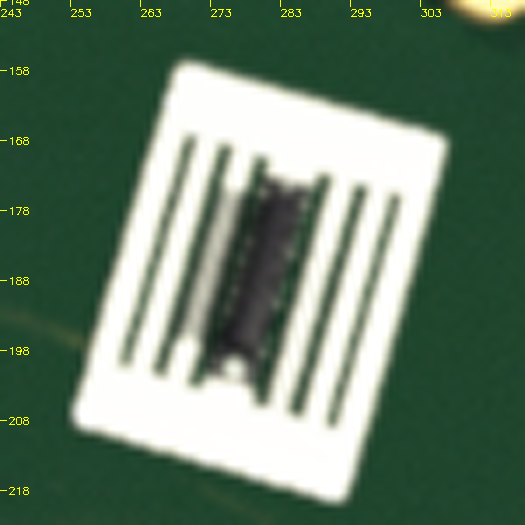

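```bash
cat > h.py <<'E'
import numpy as np
from scipy.optimize import least_squares
def proj(s,X):
    c=np.atleast_2d(X)@s["R"].T+s["t"]; a=c[:,:2]/c[:,2:]
    a=a*(1+s["k1"]*(a**2).sum(1,keepdims=True))
    return a*[float(s["fx"]),float(s["fy"])]+[float(s["cx"]),float(s["cy"])]
def Rz(a): c,s=np.cos(a),np.sin(a); return np.array([[c,-s,0],[s,c,0],[0,0,1.]])
def fit(obs,p0):
    # obs list of (s, pts_local mm, px); pose x,y,yaw on bench
    def f(p): return np.concatenate([(proj(s,np.array(L)/1e3@Rz(p[2]).T+[p[0],p[1],0])-np.array(u)).ravel() for s,L,u in obs])
    r=least_squares(f,p0); return r.x,r.fun
def crop(p,x0,y0,k): return (np.array(p)+.5)/k-.5+[x0,y0]
E
python3 - <<'E'
from h import *
s=dict(np.load("pics/top0.npz"))
print("cam",-s["R"].T@s["t"])
B=[(76,61,54),(76,-61,54),(53,61,54),(53,-61,54),(-76,61,49),(-76,-61,49)]
u=crop([(63,103),(432,66),(75,173),(443,135),(105,562),(487,522)],135,150,7)
p,r=fit([(s,B,u)],[.5,.2,0]);print(p,r.reshape(-1,2).round(2).tolist())
G=[(65,48,4),(65,-48,4),(-65,-48,4),(-65,48,4)]
u=crop([(180,60),(447,137),(345,504),(72,420)],243,148,7)
p,r=fit([(s,G,u)],[.5,0,0]);print(p,r.reshape(-1,2).round(2).tolist())
E
python3 - <<'E'
import cv2
i=cv2.imread("pics/scene0.png")
for n,(x,y,w,h) in dict(sbas=(180,155,80,50),sgr=(235,205,75,40)).items():
    c=cv2.resize(i[y:y+h,x:x+w],None,fx=9,fy=9,interpolation=cv2.INTER_CUBIC)
    cv2.imwrite(f"pics/{n}.png",c)
E
```

```text
cam [ 0.43002317 -0.06239248  0.98066844]
[0.50419642 0.13621541 0.12854963] [[0.71, 0.24], [0.23, -0.25], [-0.21, 0.02], [-0.41, -0.33], [0.74, 0.18], [-1.04, 0.15]]
[ 0.52936672 -0.1108865  -0.26811758] [[0.12, 0.33], [-0.18, 0.37], [-0.32, -0.69], [0.38, 0.01]]
```

View pics/sbas.png

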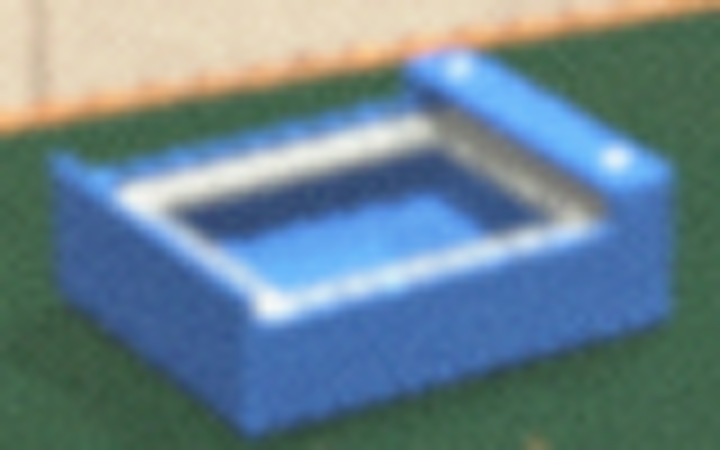

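View pics/sgr.png

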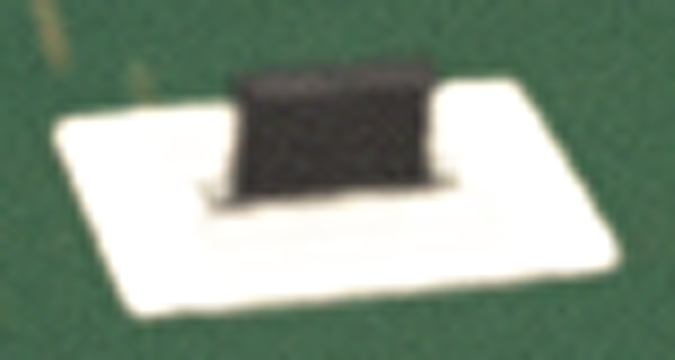

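```bash
python3 - <<'E'
from h import *
s=dict(np.load("pics/top0.npz")); c=dict(np.load("pics/scene0.npz"))
B=[(76,61,54),(76,-61,54),(53,61,54),(53,-61,54),(-76,61,49),(-76,-61,49)]
u=crop([(63,103),(432,66),(75,173),(443,135),(105,562),(487,522)],135,150,7)
B2=[(76,61,54),(76,-61,54),(53,61,54),(53,-61,54),(-76,-61,0),(76,-61,0),(-76,61,49)]
u2=crop([(475,50),(672,168),(406,70),(606,187),(247,437),(670,322),(50,152)],180,155,9)
G=[(65,48,4),(65,-48,4),(-65,-48,4),(-65,48,4)]
v=crop([(180,60),(447,137),(345,504),(72,420)],243,148,7)
v2=crop([(520,78),(624,260),(133,318),(52,122)],235,205,9)
for o in ([(c,B2,u2)],[(s,B,u),(c,B2,u2)]):
    p,r=fit(o,[.5,.2,0]);print(p,r.reshape(-1,2).round(2).tolist())
for o in ([(c,G,v2)],[(s,G,v),(c,G,v2)]):
    p,r=fit(o,[.5,-.1,0]);print(p,r.reshape(-1,2).round(2).tolist())
E
```

```text
[0.50457144 0.13674838 0.09634515] [[-0.78, -0.75], [0.34, 0.26], [0.17, -1.49], [0.68, -0.14], [-0.61, 0.79], [0.12, 0.83], [0.06, -0.12]]
[0.5042994  0.13630207 0.11957083] [[0.95, -0.07], [0.51, -0.09], [-0.06, -0.28], [-0.22, -0.16], [0.39, -0.07], [-1.35, 0.37], [-1.52, -0.78], [0.39, 0.01], [-0.49, -1.46], [0.85, -0.33], [0.16, 1.0], [0.17, 0.57], [-0.14, 0.27]]
[ 0.52763007 -0.11518694 -0.26619582] [[-0.85, 1.18], [-0.63, -0.23], [0.41, -1.24], [1.03, 0.86]]
[ 0.52922013 -0.11185111 -0.26749147] [[0.49, 0.4], [0.2, 0.42], [0.1, -0.63], [0.79, 0.1], [-0.98, 0.5], [-0.86, -1.0], [0.31, -2.08], [1.02, 0.12]]
```

```bash
cat >> h.py <<'E'
from scipy.spatial.transform import Rotation
T=np.array([[1,0,0],[0,0,1],[0,-1,0]]).T.copy()  # placeholder
T=np.column_stack([(1,0,0),(0,0,-1),(0,1,0)]).astype(float)
def Ry(a): return Rotation.from_euler("y",a).as_matrix()
G=np.array([.5293,-.1114,0]); GY=-.2675
Bp=np.array([.5043,.1363,0]); BY=.123
TZ=.010
def tool(xl,h,th,dy=0.,xo=0.,tz=TZ):
    """grate lower leading edge at basin x=xl,z=h (m), tilt th (rad) -> TCP pose; xo = tcp x in grate frame"""
    R=Rz(BY)@Ry(th); e=Bp+Rz(BY)@np.array([xl,dy,h])
    return e+R@np.array([xo-.065,0,tz]), R@T
E
python3 - <<'E'
from h import *
from workcell import arm
R=Rz(GY)@T
for a in [(.045,.09,15),(.045,.039,15),(.067,.037,15),(.066,.036,0)]:
    q=arm.ik(*tool(a[0],a[1],np.radians(a[2]))); print(a,None if q is None else q.round(2))
arm.reach(G+[0,0,.16],R)
print(arm.observe()["clock"])
import cv2
s=arm.snapshot("wrist"); np.savez("pics/w1.npz",**s); cv2.imwrite("pics/w1.png",s["pixels"])
Gp=np.array([(65,48,4),(65,-48,4),(-65,-48,4),(-65,48,4),(28,0,40),(-28,0,40)])/1e3
print(proj(s,Gp@Rz(GY).T+G).round(1).tolist())
E
```

```text
(0.045, 0.09, 15) [ 0.19  0.46  1.55  0.02  1.4  -1.51]
(0.045, 0.039, 15) [ 0.19  0.52  1.59  0.02  1.3  -1.51]
(0.067, 0.037, 15) [ 0.18  0.57  1.52  0.02  1.32 -1.52]
(0.066, 0.036, 0) [ 0.19  0.44  1.75 -0.    0.96 -1.5 ]
2.7333
[[300.3, 231.6], [206.9, 231.5], [201.2, 100.9], [305.9, 101.0], [253.4, 209.9], [253.4, 147.5]]
```

View pics/w1.png

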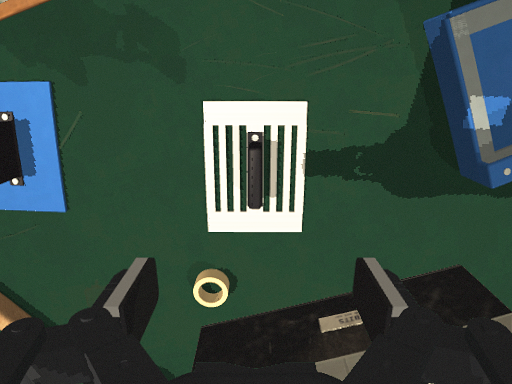

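The wrist view shows the grate corners at (204,101), (308,101), (302,232) and (208,232). That is within about 2 px of the prediction, a sideways shift of about +1.5 mm. I'll descend and grasp now.

```bash
python3 - <<'E'
from h import *
from workcell import arm
import cv2
R=Rz(GY)@T; g=G+Rz(GY)@np.array([0,.0015,0])
arm.move_straight(g+[0,0,.03],R,feed=.15)
print(arm.move_straight(g+[0,0,TZ],R,feed=.05,max_force=15))
o=arm.observe(); print(o["clock"],o["position"],o["force"])
arm.clamp(60)
o=arm.observe(); print(o["clock"],o["position"],o["force"],o["gripper_width"])
print(arm.move_straight(o["position"]*[1,1,0]+[0,0,.13],R,feed=.12))
o=arm.observe(); print(o["clock"],o["position"],o["force"],o["gripper_width"])
for n in("scene","wrist"):
    s=arm.snapshot(n); cv2.imwrite(f"pics/{n}2.png",s["pixels"])
E
```

```text
False
4.35 [ 0.52966718 -0.10996612  0.00984691] [-0.04418361 -0.43246771 -0.76385479]
5.025 [ 0.52981839 -0.10999499  0.010298  ] [-0.6542516   1.29253441  5.28080542] 0.11081374139366229
False
6.175 [ 0.52943795 -0.10988639  0.12917174] [ 1.06886306 -0.82094326 -2.92465361] 0.10889739085926647
```

View pics/scene2.png

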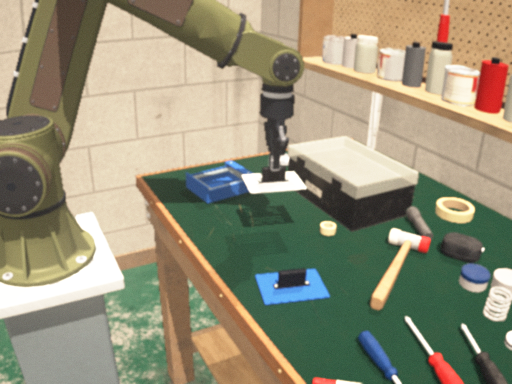

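View pics/wrist2.png

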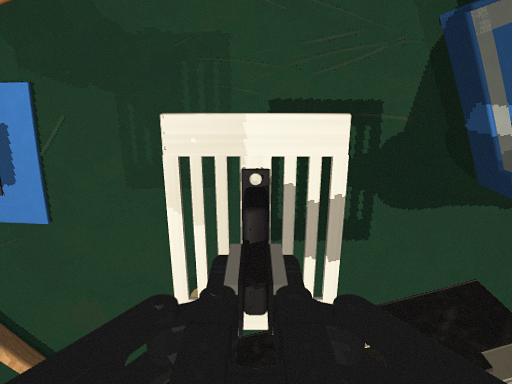

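The scene view shows the slotted grate level in the gripper at about (273,181), with the cover untouched. In the wrist view the trailing corners are at (162,114) and (350,113). Next I'll check the in-hand offset and move over the basin, tilted.

```bash
python3 - <<'E'
from h import *
from workcell import arm
import cv2
s=arm.snapshot("wrist"); o=arm.observe()
L=np.array([(-65,48,4),(-65,-48,4)])/1e3-[0,0,TZ]
Rg=o["eef_rot"]@T.T
for xo in (0,.002): print(xo,proj(s,(L-[xo,0,0])@Rg.T+o["position"]).round(1).tolist())
p,R=tool(.045,.085,np.radians(15))
arm.reach(p,R)
o=arm.observe(); print(o["clock"],o["position"]-p,o["force"],o["gripper_width"])
for n in("top","scene","wrist"):
    s=arm.snapshot(n); np.savez(f"pics/{n}3.npz",**s); cv2.imwrite(f"pics/{n}3.png",s["pixels"])
Rg=Rz(BY)@Ry(np.radians(15))
C=np.array([(-65,48,4),(-65,-48,4),(65,-48,4),(65,48,4)])/1e3-[0,0,TZ]
t=dict(np.load("pics/top3.npz"));print("top pred",proj(t,C@Rg.T+o["position"]).round(1).tolist())
i=cv2.imread("pics/top3.png"); c=cv2.resize(i[150:240,130:230],None,fx=6,fy=6,interpolation=cv2.INTER_CUBIC); cv2.imwrite("pics/top3c.png",c)
i=cv2.imread("pics/scene3.png"); c=cv2.resize(i[100:220,150:300],None,fx=5,fy=5,interpolation=cv2.INTER_CUBIC); cv2.imwrite("pics/scene3c.png",c)
E
```

```text
0 [[349.8, 113.6], [157.0, 113.6]]
0.002 [[350.1, 109.5], [156.7, 109.6]]
7.3 [ 3.90322835e-04 -9.35914432e-04  7.31129372e-05] [ 0.02566035  0.05417128 -2.19519712] 0.11263476965532623
top pred [[147.5, 230.9], [192.6, 226.2], [190.1, 169.8], [147.2, 174.3]]
```

View pics/top3c.png

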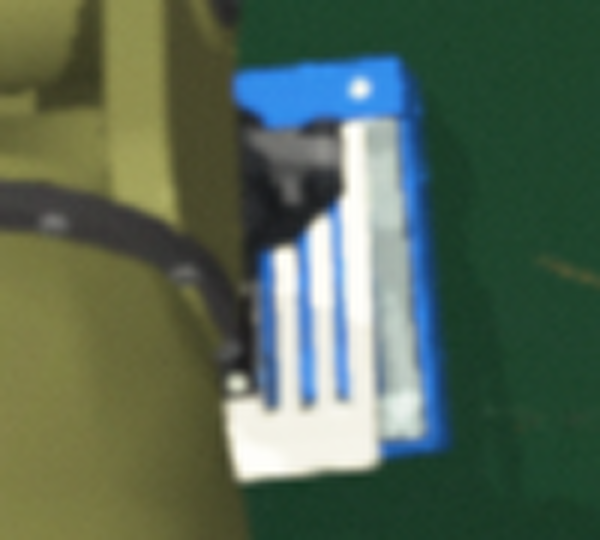

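View pics/scene3c.png

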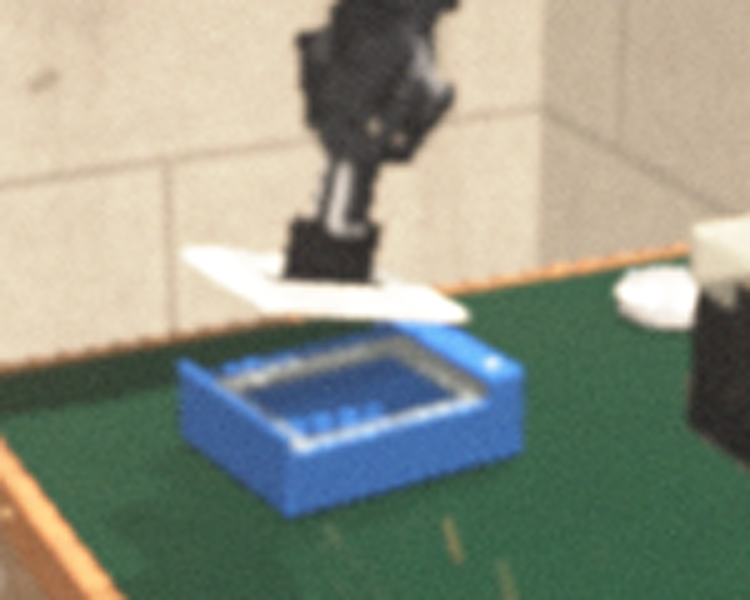

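View pics/wrist3.png

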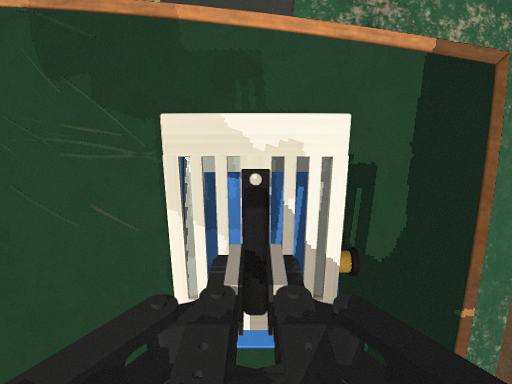

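The top crop shows the lip free edge at row 120 of the crop, with the plate's leading edge just behind it. The trailing right corner is at full-image (193.6,228) against a predicted (192.6,226), so agreement is within 2–3 mm. Next come a guarded descent and a slide under the lip to probe the end wall.

```bash
python3 - <<'E'
from h import *
from workcell import arm
import cv2
th=np.radians(15); dy=.001
def st(m,r=None):
    o=arm.observe(); print(m,r,round(o["clock"],2),"loc mm",((Rz(BY).T@(o["position"]-Bp))*1e3).round(1),"F",o["force"].round(1),round(o["gripper_width"],3)); return o
p,R=tool(.044,.055,th,dy); arm.move_straight(p,R,feed=.1); st("above")
p,R=tool(.044,.0375,th,dy); r=arm.move_straight(p,R,feed=.04,max_force=8); st("down",r)
print("tgt",((Rz(BY).T@(p-Bp))*1e3).round(1))
if not r:
    p,R=tool(.074,.0375,th,dy); r=arm.move_straight(p,R,feed=.03,max_force=8); st("slide",r)
    print("tgt",((Rz(BY).T@(p-Bp))*1e3).round(1))
for n in("top","scene","wrist"):
    s=arm.snapshot(n); cv2.imwrite(f"pics/{n}4.png",s["pixels"])
i=cv2.imread("pics/scene4.png"); c=cv2.resize(i[120:220,160:280],None,fx=6,fy=6,interpolation=cv2.INTER_CUBIC); cv2.imwrite("pics/scene4c.png",c)
E
```

```text
above None 7.9 loc mm [-16.1   0.8  81.5] F [ 0.5 -0.7 -1.6] 0.112
down False 8.48 loc mm [-16.2   1.   64. ] F [-0.2  0.7 -2.3] 0.111
tgt [-16.2   1.   64. ]
slide True 9.36 loc mm [11.   1.  63.4] F [-2.8 -0.2 -0.6] 0.11
tgt [13.8  1.  64. ]
```

View pics/scene4c.png

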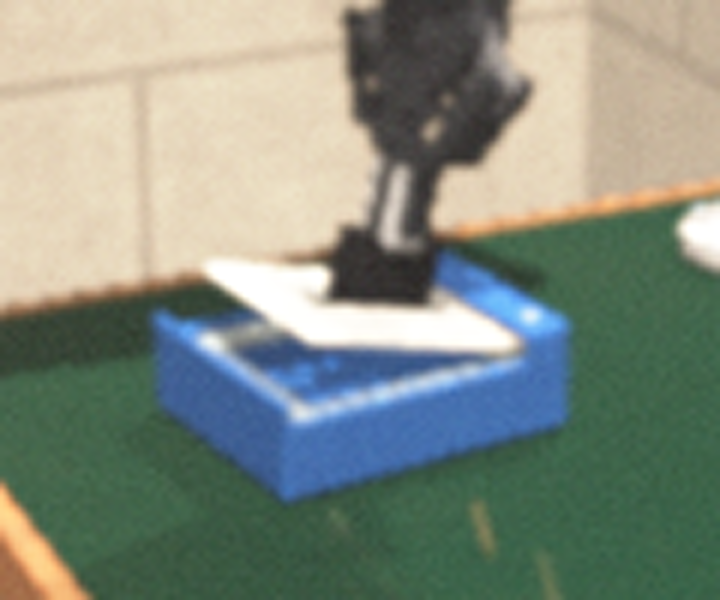

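View pics/wrist4.png

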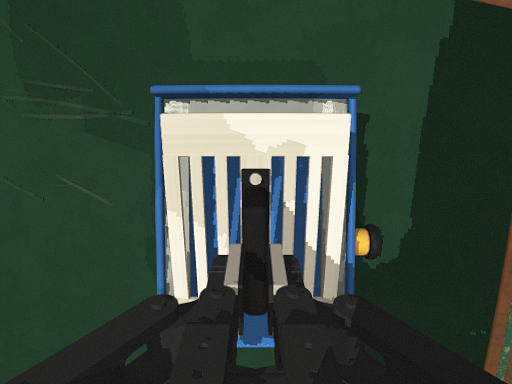

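Contact came at 71.2 mm by the model, against 70 mm expected, so the basin pose holds to about 1 mm. The wrist view shows the plate (columns 162–350) centred between the side walls (155–357) and parallel to them. I'll back off 4.7 mm and pivot down about the leading edge.

```bash
python3 - <<'E'
from h import *
from workcell import arm
import cv2
dy=.001
def st(m,r=None):
    o=arm.observe(); e=o["eef_rot"]; print(m,r,round(o["clock"],2),"loc mm",((Rz(BY).T@(o["position"]-Bp))*1e3).round(1),"F",o["force"].round(1),round(o["gripper_width"],3)); return o
p,R=tool(.0665,.037,np.radians(15),dy); arm.move_straight(p,R,feed=.03); st("back")
ok=True
for d in (12,9,6,3,1,0):
    h=.036+.001*d/15
    p,R=tool(.0665,h,np.radians(d),dy); r=arm.move_straight(p,R,feed=.015,max_force=12); st(d,r)
    if r: ok=False;break
if ok:
    p,R=tool(.0665,.0343,0,dy); r=arm.move_straight(p,R,feed=.01,max_force=6); st("seat",r)
for n in("top","scene","wrist"):
    s=arm.snapshot(n); cv2.imwrite(f"pics/{n}5.png",s["pixels"])
i=cv2.imread("pics/scene5.png"); c=cv2.resize(i[120:220,160:280],None,fx=6,fy=6,interpolation=cv2.INTER_CUBIC); cv2.imwrite("pics/scene5c.png",c)
E
```

```text
back None 9.82 loc mm [ 6.2  1.  63.6] F [ 0.6  0.1 -2.8] 0.108
12 False 10.21 loc mm [ 5.   1.  60.3] F [ 1.  -0.1 -2.8] 0.112
9 False 10.6 loc mm [ 3.9  1.  56.8] F [ 1.  -1.1 -2.5] 0.112
6 False 10.99 loc mm [ 3.   1.  53.4] F [ 0.4 -0.5 -3.6] 0.113
3 False 11.38 loc mm [ 2.2  1.  49.8] F [ 0.2  0.8 -1.9] 0.108
1 False 11.69 loc mm [ 1.7  1.  47.4] F [ 0.5  0.4 -2.6] 0.113
0 False 11.94 loc mm [ 1.5  1.  46.1] F [ 0.4  0.7 -3. ] 0.114
seat True 12.15 loc mm [ 1.8  1.  45.3] F [-1.1 -0.6  5.5] 0.111
```

View pics/scene5c.png

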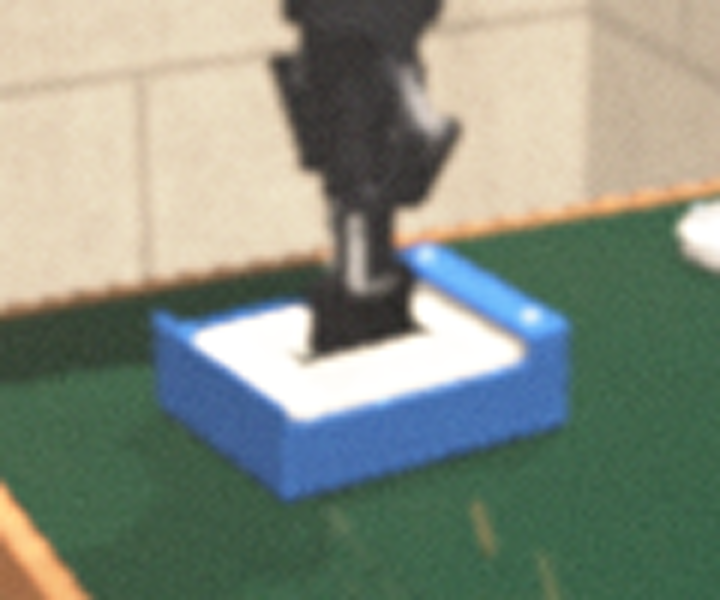

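View pics/wrist5.png

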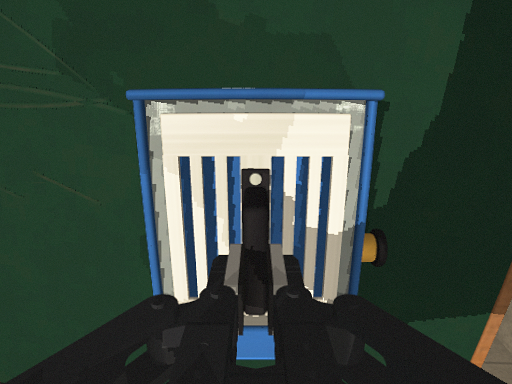

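The grate contacts the ledge at the expected height: TCP z is 45.3 mm, and 35 + 10 = 45. It looks flat and centred inside the rim, with plate columns 162–350 inside 145–372. I'll release and retreat now.

```bash
python3 - <<'E'
from h import *
from workcell import arm
import cv2
arm.ungrasp(); o=arm.observe(); print(o["clock"],o["force"].round(1),o["gripper_width"])
p=o["position"]; arm.move_straight(p+[0,0,.15],feed=.12)
s=arm.snapshot("wrist"); np.savez("pics/w6.npz",**s); cv2.imwrite("pics/wrist6.png",s["pixels"])
j=arm.observe()["qpos"].copy(); j[0]+=.8; arm.set_joints(j)
print(arm.observe()["clock"])
for n in("top","scene"):
    s=arm.snapshot(n); np.savez(f"pics/{n}6.npz",**s); cv2.imwrite(f"pics/{n}6.png",s["pixels"])
i=cv2.imread("pics/top6.png"); c=cv2.resize(i[150:235,135:215],None,fx=7,fy=7,interpolation=cv2.INTER_CUBIC); cv2.imwrite("pics/top6c.png",c)
i=cv2.imread("pics/scene6.png"); c=cv2.resize(i[120:220,160:280],None,fx=6,fy=6,interpolation=cv2.INTER_CUBIC); cv2.imwrite("pics/scene6c.png",c)
E
```

```text
13.0167 [-0.8  0.5 -0.1] 1.0022929659096451
15.975
```

View pics/top6c.png

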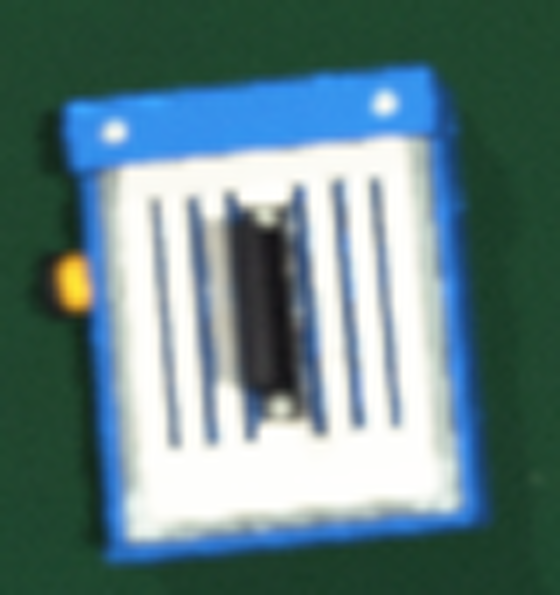

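View pics/scene6c.png

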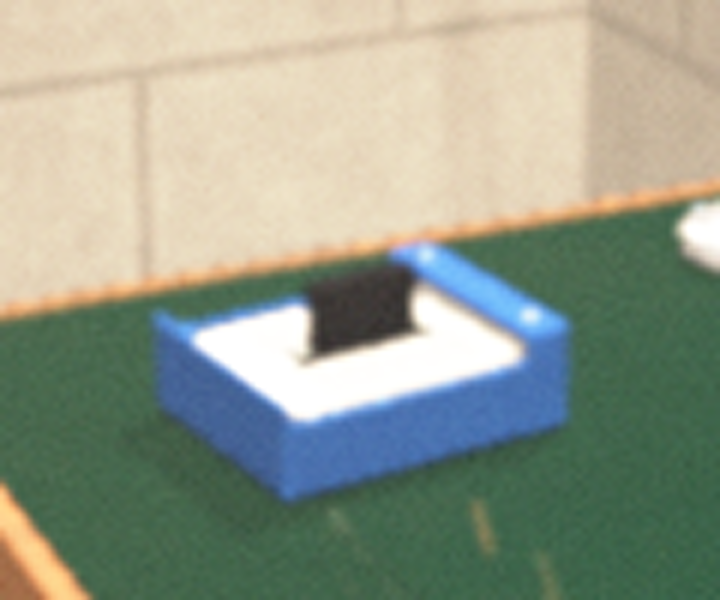

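View pics/wrist6.png

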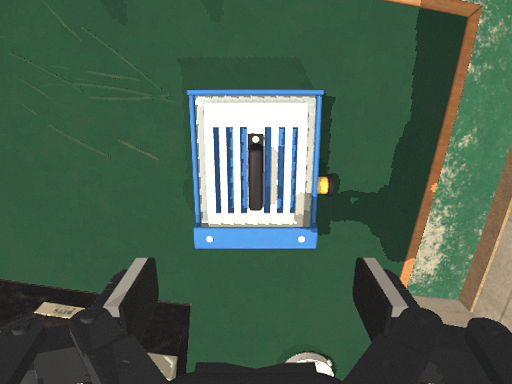

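View pics/top6.png

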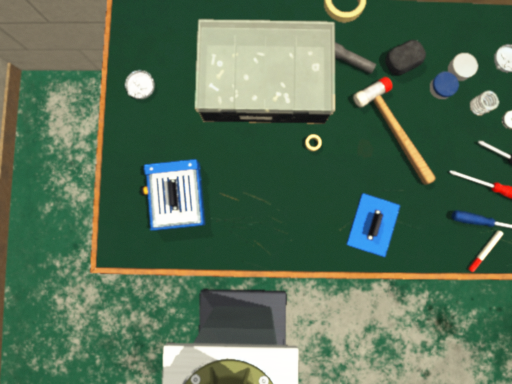

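The top view shows the grate in the basin and the cover still at (374,225). The wrist view has a grey strip near the lip at about row 225, so I'll enlarge that to see whether the edge really is tucked.

```bash
python3 - <<'E'
from h import *
import cv2
i=cv2.imread("pics/wrist6.png"); c=cv2.resize(i[80:260,175:340],None,fx=3.3*1,fy=3.3,interpolation=cv2.INTER_CUBIC); cv2.imwrite("pics/w6c.png",c)
s=dict(np.load("pics/w6.npz"))
for xo in (0,.002):
  L=np.array([(-65+xo*1e3,48,39),(-65+xo*1e3,-48,39),(53,48,39),(53,-48,39),(53,0,54),(28+xo*1e3,0,75),(-28+xo*1e3,0,75)])/1e3
  print((proj(s,L@Rz(BY).T+Bp)).round(1).tolist())
E
```

```text
[[306.0, 100.1], [200.9, 100.1], [301.0, 220.6], [206.2, 220.5], [253.5, 226.4], [253.4, 209.5], [253.3, 146.8]]
[[305.9, 102.4], [201.0, 102.4], [301.0, 220.6], [206.2, 220.5], [253.5, 226.4], [253.4, 211.6], [253.3, 149.1]]
```

View pics/w6c.png

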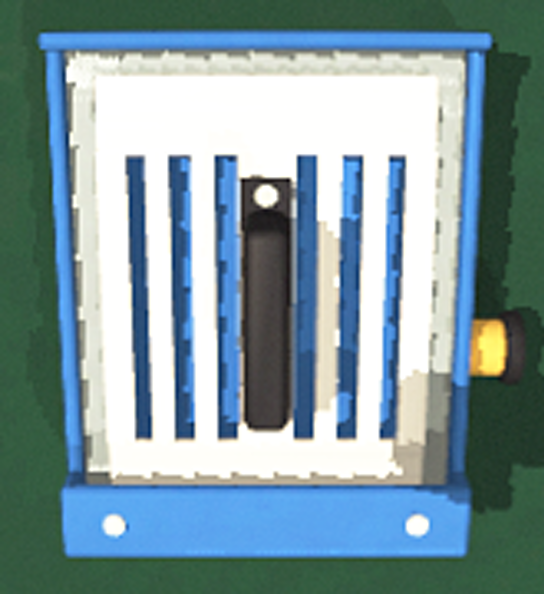

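The enlarged view shows the plate running on under the lip; the grey strip was only the lip's shadow. The trailing edge is at row 102, which puts the grate about +2 mm along x, and the side gaps are even. I'm handing in.

```bash
python3 -c "
from workcell import arm
o=arm.observe();print(o['clock'],o['force'].round(1),abs(o['joint_vel']).max());arm.sign_off()"
```

```text
16.075 [-0.2 -0.7 -0.3] 0.0027845550942177397
the job is handed in; nothing more can be done
```

The slotted grate is back in the basin, lying on the ledge and released. I handed the job in at 16.1 s of the 43 s allowed, and `sign_off()` reports no verdict.

**What I did:** I gripped the grate by its fin and tilted it 15° with the leading edge down. I slid that edge under the lip until it touched the end wall, then backed off 4.7 mm. Then I pivoted it down in small steps with a force limit and seated it with about 6 N of contact before letting go.

**Last checks:**
- **Position:** the grate is about 2 mm off centre along x, with even gaps at the sides, and looks parallel to the basin and flat.
- **Height:** the grate met the ledge with the tool at 45.3 mm, against 45 mm expected.
- **Leading edge:** it is under the lip. A grey strip there in the wrist picture was only the lip's shadow.
- **Cover and arm:** the cover is at the same pixels as at the start, and the arm is clear with almost no force on the tool.

**Disagreements:** the end wall was touched about 1 mm later than modelled. Some camera predictions were off by 1–3 mm. Both are within the play available.

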